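# Check the brake travel on a banding wheel and record it

### The job

Press the red pad of the banding wheel's brake lever down gently until its resistance firms up because the brake has bitten, do not force it any further, and leave the lever there; it stays where it is put. Note how many millimetres the red pad travelled down from its rest, then slide the yellow marker along the white scale to that same number of millimetres and let go. Leave the pottery and the wooden rib alone.

Things in the scene. Friction and masses are not known exactly. Their poses are not given: they have to be found in the camera images.
- wheel: banding wheel: brass foot and column, pale round head 260 mm across with its top 190 mm above the table. Fixed to the table. Origin on the wheel's axis at table height; z up; the brake lever sticks out along its -x. The lever's pivot lies at x = -150 mm, z = 110 mm. Head's rim is 130 mm from the axis
- brake_lever (a joint): angle of the brake lever (rad): 0 at rest (red end up), grows as the red pad goes down, to 0.45. It stays where it is left. Pad travel in mm = 160 x angle. About 1 to 2.5 N moves it until the brake bites, after some 18 to 48 mm, different each time; then the push grows by about 3 N per mm: 8 to 12 N is firm, over 25 N strains it. Let go, it springs back 1 mm and stays on
- lever_pad (a point): centre of the top face of the red press pad, 52 mm along the lever by 44 mm across, 160 mm from the pivot. At rest it is 306 mm from the wheel's axis along the wheel's -x, 147 mm above the table, its outer end tilted 10 degrees up; it goes down in an arc of radius 160 mm about the pivot. The space above and around it is free
- scale: white record plate, 85 x 180 x 10 mm, fixed to the table; origin at the centre of its underside. Tick marks every 10 mm along its y axis, on its -x half: the long red tick is 0, the long black ones are 50 and 100 mm; readings grow towards +y
- scale_zero (a point): the zero of the scale: the inner end of the red tick is 4 mm from it; on the plate's top face, 50 mm from the plate's centre along the scale's -y; readings run along the scale's +y. One millimetre of scale is one millimetre of lever pad travel
- marker (a joint): reading of the yellow marker in m along the scale, 0 to 0.100; slides with about 2 N, stays where it is left and meets an end stop at either end
- marker_grip (a point): middle of the yellow marker's upright grip: a fin 14 mm thick along the scale's y, 30 mm along the scale's x, from 26 to 58 mm above the table (this point is 42 mm above it). It lies 20 mm to the +x side of the scale's centre line, at the y of the reading; below it a foot 22 mm wide along y, and a thin yellow pointer towards the ticks
- pot_mid (a point): bystander: black clay pot 160 mm across, 70 mm high (with a cone inside), on the wheel's head; point half-way up its axis
- lid_mid (a point): bystander: black clay lid 144 mm across, 54 mm high; point half-way up its axis
- cup_mid (a point): bystander: dark cup 72 mm across, 75 mm high; point half-way up its axis
- rib_mid (a point): bystander: flat wooden rib 100 x 45 x 12 mm; its centre
There are look-alikes about, which are no part of the job. There is more than one size of the scale; the one meant has the size given above.

How it is judged:
On the way:
1. the lever is pressed until the brake has bitten: the brake inside pushes back on the lever with more than 8 N (about 5 N at the red pad) (contact force between brake_lever and wheel above 8 N), for 0.1 s.
At the end, for the whole second after the job is handed in: the lever is left pressed with the brake still biting (over 1 N), the marker at rest and released, its reading within 5 mm of the travel at which the red pad was left (160 mm x lever angle) (contact force between brake_lever and wheel above 1 N and ((value of joint brake_lever between 0.0875 and 0.1125 rad and value of joint marker between 0.009 and 0.023 m) or (value of joint brake_lever between 0.1125 and 0.1375 rad and value of joint marker between 0.013 and 0.027 m) or (value of joint brake_lever between 0.1375 and 0.1625 rad and value of joint marker between 0.017 and 0.031 m) or (value of joint brake_lever between 0.1625 and 0.1875 rad and value of joint marker between 0.021 and 0.035 m) or (value of joint brake_lever between 0.1875 and 0.2125 rad and value of joint marker between 0.025 and 0.039 m) or (value of joint brake_lever between 0.2125 and 0.2375 rad and value of joint marker between 0.029 and 0.043 m) or (value of joint brake_lever between 0.2375 and 0.2625 rad and value of joint marker between 0.033 and 0.047 m) or (value of joint brake_lever between 0.2625 and 0.2875 rad and value of joint marker between 0.037 and 0.051 m) or (value of joint brake_lever between 0.2875 and 0.3125 rad and value of joint marker between 0.041 and 0.055 m) or (value of joint brake_lever between 0.3125 and 0.3375 rad and value of joint marker between 0.045 and 0.059 m) or (value of joint brake_lever between 0.3375 and 0.3625 rad and value of joint marker between 0.049 and 0.063 m)) and velocity of joint marker between -0.003 and 0.003 m/s); the robot touches nothing.
It fails at once if the lever is forced: more than 25 N on it (contact force between any of the fingers, the arm and brake_lever above 25 N).
It fails at once if the pottery or the rib is moved by more than 20 mm (distance of any of pot_mid, lid_mid, cup_mid, rib_mid from where it was at the start of the episode above 0.02 m).
It also fails if it takes over 67 s, if anything falls off the work surface, if the arm or the gripper's body presses on something with over 40 N, if the wrist force passes 120 N, or if a joint passes its speed limit or range.

### The arm

A 6-joint arm with a two-finger parallel gripper is mounted at the origin on the work surface. World frame = base frame: x ahead of the robot, y to its left, z up, the work surface at z = 0. Lengths are in m, angles in rad, forces in N, time in s.
With the tool pointing down it reaches from about 0.425 to 0.95 m from the base axis. Payload 3.5 kg.
Tool frame: the origin (TCP) lies on the centre line of the jaws, within the pads' length; the fingertips stand 14 mm ahead of it and the grasp point (between the pads) lies 5 mm behind it (tips_ahead is the distance from the TCP to the fingertips, in m); y points along the fingers, z is the direction in which the jaws open and shut, and the axes are right-handed (so a half turn about y gives the same grasp; the last joint's range is limited). The gripper opens to 85 mm and grips with 20 to 120 N. Pads are 22 mm wide; open, the fingers measure 114 mm over their backs; the gripper's body (76 mm by 85 mm) begins 54 mm behind the grasp point. The pads swing forward as they close: fully open they stand 13 mm farther back than shut.
Start: joints at [-1.4, 0.286, 1.577, -0, 1.279, -0.15], TCP at [0.213, -0.641, 0.245] pointing down, gripper open.
Joint ranges: [-2.77, 2.77], [-0.9, 2.22], [0.21, 2.48], [-1.53, 4.67], [0.24, 2.81], [-2.84, 2.84]. Speed limits (rad/s): [2.79, 2.79, 3.14, 3.14, 3.14, 3.14].

### API

Orientations are given as a unit quaternion [x, y, z, w].
In Python, from plant import get_state, read_camera, sign_off, tips_ahead gives the robot as it stands.
- The arm moves only by the tool send_rows, never from a script. Its argument "plan" is a list of rows, each a list of 2 entries, a list of its own where there are three numbers: the shift along the tool's x, y, z in units of 12 cm (1.0 is 12 cm), then the turn, a rotation vector about the tool's x, y, z in units of 360 degrees (1.0 is 360 degrees). In form: [[[tx, ty, tz], [rx, ry, rz]], ...]. A call has 1 to 12 rows; each row shifts and turns the commanded pose from where the row before left it, along the tool's axes as they then stand; what a row does not reach is not made up. A row lasts 1/10 s, in which the tool goes at most 50 mm and 8.59 degrees, less where a joint would pass 70% of its speed; a pose out of reach is approached as far as the arm can. A call with a number of a shift or a turn outside -1 to 1 is refused whole. A call with a gripper value outside its range is refused whole. "gripper" is the closure, from 0 (fully open) to 1 (shut), set as the call begins (left out, the last holds). The fingers move at their own pace and stop on an object; "grip_force" is the grip in N (left out, the last holds). Time passes only in rows, so rows that do not move let the fingers close. It gives the time, the measured TCP pose, the force and the opening at its end, in the units of the state.
- get_state(): the state, without advancing time (a new reading comes with each control period).
- read_camera(name): name is "scene" or "side" or "wrist"; returns a dict with "img" (480x640x3 uint8, blue, green, red), "fx", "fy", "cx", "cy" (pixels), "D" ([k1, k2, p1, p2, k3] as OpenCV has them; the pictures are not rectified), "world_from_camera" (4x4, takes a point from camera to world coordinates); the wrist camera has in their place "mount" (4x4, takes a point from camera to tool coordinates, whose origin is the TCP and whose axes are the tool frame's). Camera axes: x right, y down, z forward; pixel columns grow to the right and rows downward; lengths in m; the calibration is good to about 2 mm. A picture is of the moment at which its call begins: read the wrist's pose just before it. There is no depth.
- sign_off(): hands the job in, once; it reports no verdict.
The state is a dict: "time": time; "qpos": joint angles; "dq": joint speeds; "joint_efforts": joint torques, N m; "eef_pos": TCP position; "tcp_rot": TCP orientation; "contact_force": force on the tool from outside, world axes, zero at the start; "wrist_torque": the same for the moment, N m; "opening": opening from 0.0 (shut) to 1.0 (fully open).
Only numpy, scipy, OpenCV 4.12 (cv2) and the standard library are available. Lean on these libraries where they do the work, as an engineer would, in place of code of your own. Each camera call takes 0.05 s, during which the arm holds its last target. There are 200 camera calls.

## Working session

There is one attempt and no reset: what is moved stays moved. The work goes in short steps, Python scripts to look and compute and a tool call to move; the robot and the scene stay as the last step left them, time stands still between calls to the robot, and variables do not carry over. Pictures are saved under pics/ and viewed, about 8 in all and at most 12, crops included, and the job is handed in when it is done.

Besides the shell and the picture viewer there is one more tool, called after ">>>" as name(argument=value, ...), one argument or row to a line, values as JSON. send_rows: Moves the arm, as the interface text tells. Its arguments: {"type":"object","properties":{"plan":{"type":"array"},"gripper":{"type":"number"},"grip_force":{"type":"number"}},"required":["plan"]}

```bash
ls; mkdir -p pics
python3 - <<'E'
from plant import *
import cv2,numpy as np
s=get_state();print(s)
print(tips_ahead() if callable(tips_ahead) else tips_ahead)
for n in("scene","side"):
    c=read_camera(n);cv2.imwrite(f"pics/{n}0.png",c["img"]);print(n,c["fx"],c["cx"],c["cy"],c["D"],np.round(c["world_from_camera"],3).tolist())
E
```

```text
pics
{'time': 0.0, 'qpos': array([-1.39999747e+00,  2.87164997e-01,  1.57816312e+00, -1.96659260e-05,
        1.27861938e+00, -1.49970721e-01]), 'dq': array([-7.88185629e-04,  9.10374125e-05,  6.85330841e-04,  5.95543657e-04,
       -2.41257707e-04, -1.26540210e-03]), 'joint_efforts': array([ 1.09712008e-03, -4.05976617e+01, -2.92625231e+01, -8.77798766e-05,
        5.73535784e-03,  1.31559131e-05]), 'eef_pos': array([ 0.21276081, -0.63993447,  0.24395511]), 'tcp_rot': array([-0.11294082,  0.69886335, -0.69719845,  0.11291017]), 'contact_force': array([0.21145625, 0.03283997, 0.93340803]), 'wrist_torque': array([ 0.05738677,  0.02459628, -0.03813162]), 'opening': 0.9962174624085423}
0.014
scene 468.8578012403133 328.9677590562023 246.65806154184799 [-0.12185592  0.          0.          0.          0.        ] [[-0.658, 0.489, -0.573, 1.254], [0.752, 0.448, -0.482, 0.53], [0.021, -0.748, -0.663, 1.023], [0.0, 0.0, 0.0, 1.0]]
side 563.5354972673592 318.85838012117995 238.9084723216306 [-0.06016439  0.          0.          0.          0.        ] [[-0.975, -0.135, 0.178, 0.169], [-0.222, 0.515, -0.828, 1.407], [0.02, -0.846, -0.532, 1.12], [0.0, 0.0, 0.0, 1.0]]
```

View pics/scene0.png

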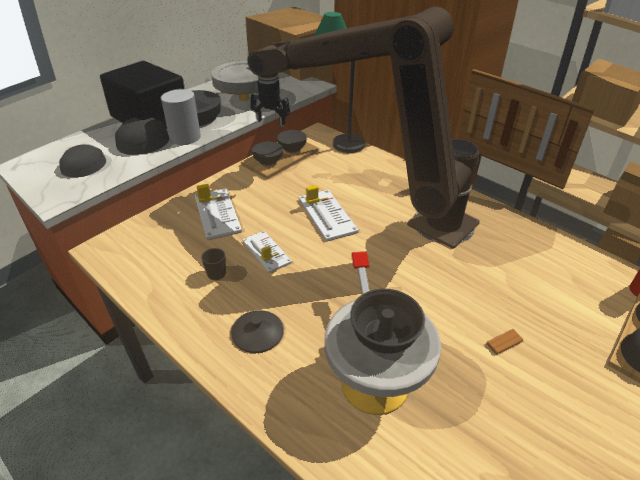

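View pics/side0.png

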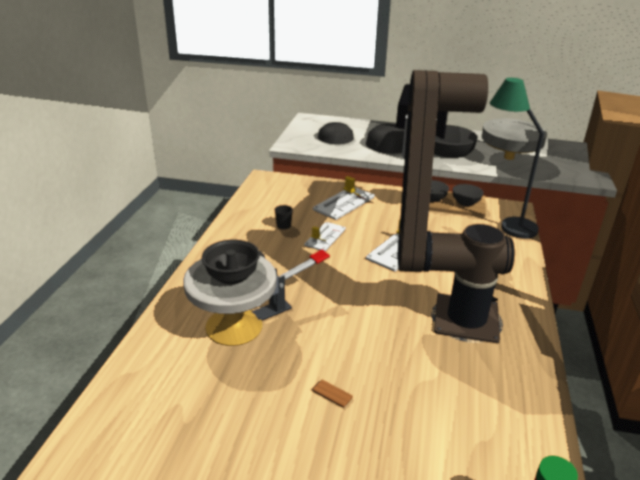

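The scene picture shows three white scales, at (218,213), (327,214) and (267,250), each with a yellow marker. The red pad is at (360,260), the wheel at (382,345), the rib at (505,342), the lid at (257,330) and the cup at (214,264). Measuring each plate's size will pick the right scale.

```bash
cat > h.py <<'E'
import cv2,numpy as np
from plant import *
from scipy.spatial.transform import Rotation as R
def cam(n):
    s=get_state();c=read_camera(n)
    if n=="wrist":
        T=np.eye(4);T[:3,:3]=R.from_quat(s["tcp_rot"]).as_matrix();T[:3,3]=s["eef_pos"];c["world_from_camera"]=T@np.array(c["mount"])
    c["K"]=np.array([[c["fx"],0,c["cx"]],[0,c["fy"],c["cy"]],[0,0,1.]]);c["D"]=np.array(c["D"],float);return c
def rays(c,px):
    p=cv2.undistortPoints(np.array(px,float).reshape(-1,1,2),c["K"],c["D"]).reshape(-1,2)
    T=np.array(c["world_from_camera"]);return T[:3,3],np.c_[p,np.ones(len(p))]@T[:3,:3].T
def plane(c,px,z):
    o,d=rays(c,px);return o+d*((z-o[2])/d[:,2])[:,None]
def tri(c1,p1,c2,p2):
    A=[];b=[]
    for c,p in((c1,p1),(c2,p2)):
        o,d=rays(c,[p]);d=d[0]/np.linalg.norm(d[0]);M=np.eye(3)-np.outer(d,d);A.append(M);b.append(M@o)
    A=np.vstack(A);b=np.hstack(b);x=np.linalg.lstsq(A,b,rcond=None)[0];return x,np.linalg.norm(A@x-b)
def proj(c,X):
    Ti=np.linalg.inv(c["world_from_camera"]);return cv2.projectPoints(np.array(X,float).reshape(-1,1,3),cv2.Rodrigues(Ti[:3,:3])[0],Ti[:3,3],c["K"],c["D"])[0].reshape(-1,2)
def blobs(img,kind,amin=30):
    h=cv2.cvtColor(img,cv2.COLOR_BGR2HSV);H,S,V=cv2.split(h)
    m={"red":((H<6)|(H>174))&(S>190)&(V>100),"yellow":(H>20)&(H<32)&(S>180)&(V>60),"white":(S<40)&(V>150)}[kind].astype(np.uint8)
    if kind=="white": m=cv2.morphologyEx(m,cv2.MORPH_CLOSE,np.ones((5,5),np.uint8))
    return [x for x in cv2.findContours(m,cv2.RETR_EXTERNAL,cv2.CHAIN_APPROX_NONE)[0] if cv2.contourArea(x)>amin]
def cen(x): M=cv2.moments(x);return np.array([M["m10"],M["m01"]])/M["m00"]
E
python3 - <<'E'
from h import *
cs={n:cam(n) for n in("scene","side")}
for n,c in cs.items():
    for k in("white","yellow","red"):
        for b in blobs(c["img"],k):
            p=cen(b)
            if k=="white":
                if n=="scene" and not(180<p[0]<370 and 180<p[1]<290):continue
                if n=="side" and not(300<p[0]<420 and 180<p[1]<275):continue
                w=plane(c,b.reshape(-1,2),.01);r=cv2.minAreaRect((w[:,:2]*1000).astype(np.float32));print(n,k,p.round(),np.round(r[0]),np.round(r[1]),round(r[2],1))
            else: print(n,k,p.round(1),cv2.contourArea(b),plane(c,[p],.042 if k=="yellow" else .147).round(3))
E
```

```text
scene white [364. 279.] [420. -31.] [106.  21.] 45.2
scene white [267. 247.] [ 525. -347.] [180.  83.] 78.3
scene white [303. 199.] [ 245. -456.] [44. 22.] 43.4
scene white [330. 216.] [ 245. -333.] [259. 121.] 64.9
scene white [224. 210.] [ 498. -626.] [262. 105.] 62.2
scene yellow [392.1 399.5] 34.0 [[0.713 0.281 0.042]]
scene yellow [265.3 253. ] 64.5 [[ 0.563 -0.309  0.042]]
scene yellow [311.5 192.4] 59.0 [[ 0.226 -0.426  0.042]]
scene yellow [203.3 192.6] 157.0 [[ 0.492 -0.715  0.042]]
scene red [360.  259.1] 184.5 [[ 0.478 -0.01   0.147]]
side white [386. 253.] [ 300. -300.] [106. 231.] 6.1
side white [328. 235.] [ 520. -349.] [187.  88.] 78.0
side white [348. 204.] [ 495. -628.] [268. 116.] 62.8
side yellow [315.1 232.3] 39.5 [[ 0.552 -0.31   0.042]]
side yellow [349.3 184.2] 92.5 [[ 0.5   -0.729  0.042]]
side red [319.5 256.1] 108.0 [[ 0.469 -0.009  0.147]]
```

The required scale (85 x 180 mm) is the one at scene (267,250), centred near (0.523,-0.348). The look-alikes at (218,213) and (330,216) measure about 105x262 and 121x259 mm. The next step is to aim the wrist camera at it.

```bash
cat >> h.py <<'E'
def goto(p,zdir=None,s=None,n=None):
    "one-tool-frame shift (12cm units) and turn (360deg units) to reach p with tool y down and tool z along zdir"
    s=s or get_state();M=R.from_quat(s["tcp_rot"]).as_matrix()
    d=M.T@(np.array(p)-s["eef_pos"])/.12
    rv=np.zeros(3)
    if zdir is not None:
        z=np.array([*zdir,0.]);z/=np.linalg.norm(z);best=None
        for sg in(1,-1):
            y=np.array([0,0,-1.]);zz=z*sg;W=np.c_[np.cross(y,zz),y,zz];r=R.from_matrix(M.T@W).as_rotvec()
            if best is None or np.linalg.norm(r)<np.linalg.norm(best):best=r
        rv=best/2/np.pi
    print("shift total",d.round(3),"len mm",round(np.linalg.norm(d)*120),"turn total",rv.round(4),"rows>=",max(np.linalg.norm(d)*2.4,np.linalg.norm(rv)*360/8.59).__round__(1))
E
python3 - <<'E'
from h import *
s=get_state();print(R.from_quat(s["tcp_rot"]).as_matrix().round(3),s["time"])
c=cam("wrist");print(np.round(c["mount"],3),c["fx"])
goto([.5,-.34,.27]);goto([.5,-.34,.27],[.2,.98])
E
```

```text
[[-0.949 -0.     0.315]
 [-0.315  0.001 -0.949]
 [-0.    -1.    -0.001]] 0.2
[[ 0.001  0.961  0.276 -0.071]
 [ 0.001 -0.276  0.961 -0.127]
 [ 1.    -0.001 -0.001 -0.001]
 [ 0.     0.     0.     1.   ]] 345.15626841675953
shift total [-3.06  -0.209 -1.62 ] len mm 416 turn total [0. 0. 0.] rows>= 8.3
shift total [-3.06  -0.209 -1.62 ] len mm 416 turn total [0.0002 0.0831 0.    ] rows>= 8.3
```

>>> send_rows(
  plan=[
    [[-0.34, -0.023, -0.18], [0, 0, 0]],
    [[-0.34, -0.023, -0.18], [0, 0, 0]],
    [[-0.34, -0.023, -0.18], [0, 0, 0]],
    [[-0.34, -0.023, -0.18], [0, 0, 0]],
    [[-0.34, -0.023, -0.18], [0, 0, 0]],
    [[-0.34, -0.023, -0.18], [0, 0, 0]],
    [[-0.34, -0.023, -0.18], [0, 0, 0]],
    [[-0.34, -0.023, -0.18], [0, 0, 0]],
    [[-0.34, -0.023, -0.18], [0, 0, 0]],
    [[0, 0, 0], [0, 0.0235, 0]],
    [[0, 0, 0], [0, 0.0235, 0]],
    [[0, 0, 0], [0, 0.0235, 0]],
  ],
)

```text
time: 1.45
eef_pos: [0.5004, -0.3396, 0.27]
tcp_rot: [0.045, 0.706, -0.706, -0.045]
contact_force: [-0.2, 0.5, -0.1]
opening: 1.0
```

>>> send_rows(
  plan=[
    [[0, 0, 0], [0, 0.0125, 0]],
    [[0, 0, 0], [0, 0, 0]],
    [[0, 0, 0], [0, 0, 0]],
  ],
  gripper=1,
)

```text
time: 1.75
eef_pos: [0.5, -0.3402, 0.27]
tcp_rot: [0.07, 0.704, -0.704, -0.07]
contact_force: [-0.5, -0.1, -0.3]
opening: 0.511
```

Run:
```python
from h import *
import pickle
s=get_state();print(s["time"],s["eef_pos"],s["contact_force"],s["opening"])
c=cam("wrist");cv2.imwrite("pics/w1.png",c["img"]);pickle.dump(c,open("w1.pkl","wb"))
for k in("white","yellow","red"):
    for b in blobs(c["img"],k,15):
        p=cen(b);w=plane(c,b.reshape(-1,2),.01);r=cv2.minAreaRect((w[:,:2]*1000).astype(np.float32));print(k,p.round(),cv2.contourArea(b),np.round(r[0]),np.round(r[1]),round(r[2],1))
```

```text
1.75 [ 0.49998297 -0.34021528  0.27004125] [-0.53138997 -0.13301588 -0.30401637] 0.5109819458475121
white [446. 406.] 18.5 [ 190. -450.] [ 5. 17.] 84.2
white [315. 371.] 5261.5 [ 282. -298.] [170.  95.] 71.5
white [329. 183.] 9889.5 [ 524. -350.] [178.  83.] 75.9
white [551. 140.] 19139.0 [ 510. -618.] [234. 122.] 62.3
yellow [636. 190.] 30.5 [ 447. -688.] [ 6. 17.] 73.9
yellow [291. 162.] 582.0 [ 540. -312.] [21. 58.] 76.7
red [623. 203.] 30.5 [ 433. -674.] [ 3. 22.] 61.9
```

View pics/w1.png

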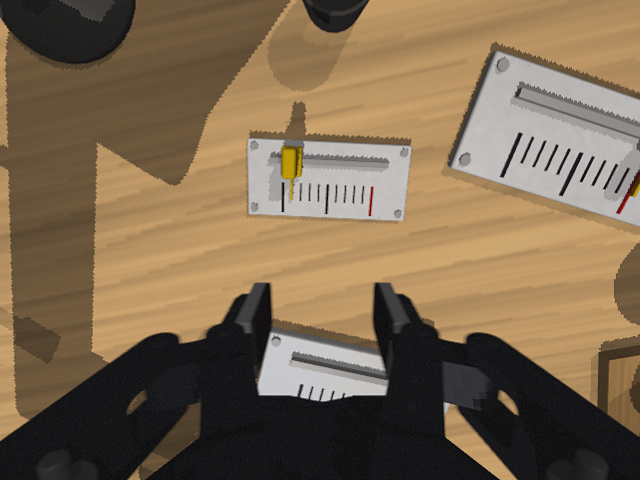

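The wrist view shows the right scale with its red zero tick at (371,200), 50 at (327,198), 100 at (282,197), and the marker at about 90 mm, (291,162). Nearby are the cup at (337,10) and the lid at (65,20). Both look-alike plates are clearly bigger. Next I locate the pad and the wheel.

Run:
```python
from h import *
import pickle
c=pickle.load(open("w1.pkl","rb"))
t=plane(c,[[371,199],[327,198],[282.5,197]],.01);print(t.round(4),np.diff(t[:,:2],axis=0))
s=cam("scene");d=cam("side")
g=lambda c:cen(max(blobs(c["img"],"red"),key=lambda b:cv2.contourArea(b) if abs(cen(b)[0]-340)<60 else 0))
a,b=g(s),g(d);x,e=tri(s,a,d,b);print(a,b,x,e)
print("wheel",plane(s,[[382,344]],.19),plane(d,[[231,283]],.19))
goto([x[0],x[1],.25])
```

```text
[[ 0.4941 -0.3942  0.01  ]
 [ 0.5051 -0.3456  0.01  ]
 [ 0.5161 -0.2966  0.01  ]] [[0.01098338 0.04855806]
 [0.01108183 0.04903253]]Traceback (most recent call last):
  File "<stdin>", line 7, in <module>
  File "<stdin>", line 6, in <lambda>
ValueError: max() iterable argument is empty
```

Run:
```python
from h import *
s=cam("scene");d=cam("side")
x,e=tri(s,[360,259.1],d,[319.5,256.1]);print(x,e)
w=[plane(s,[[382,344]],.19)[0],plane(d,[[231,283]],.19)[0]];print("wheel",w,[np.linalg.norm((x-k)[:2]) for k in w])
u=(np.mean(w,0)-x)[:2];goto([x[0],x[1],.25]);goto([x[0]-.03,x[1],.25],u)
z=u[::-1]*[1,-1];goto([x[0],x[1],.25],z)
```

```text
[ 0.4712412  -0.01579023  0.14078359] 0.0021819263755649587
wheel [array([0.69769762, 0.22146506, 0.19      ]), array([0.66200219, 0.24357761, 0.19      ])] [np.float64(0.32798260114924493), np.float64(0.32196495496215705)]
shift total [ 0.773  0.168 -2.603] len mm 326 turn total [0. 0. 0.] rows>= 6.5
shift total [ 1.018  0.168 -2.553] len mm 330 turn total [0.     0.0793 0.    ] rows>= 6.6
shift total [ 0.773  0.168 -2.603] len mm 326 turn total [ 0.     -0.1707  0.    ] rows>= 7.2
```

>>> send_rows(
  plan=[
    [[0.11, 0, -0.37], [0, 0, 0]],
    [[0.11, 0, -0.37], [0, 0, 0]],
    [[0.11, 0, -0.37], [0, 0, 0]],
    [[0.11, 0, -0.37], [0, 0, 0]],
    [[0.11, 0, -0.37], [0, 0, 0]],
    [[0.11, 0, -0.37], [0, 0, 0]],
    [[0.11, 0, -0.37], [0, 0, 0]],
    [[0, 0, 0], [0, 0, 0]],
    [[0, 0, 0], [0, 0, 0]],
  ],
)

```text
time: 2.9
eef_pos: [0.4714, -0.0166, 0.2704]
tcp_rot: [-0.07, -0.703, 0.704, 0.07]
contact_force: [-0.8, -0.7, 0.4]
opening: -0.001
```

Run:
```python
from h import *
import pickle
s=get_state();print(s["time"],s["eef_pos"],s["contact_force"],s["opening"])
c=cam("wrist");cv2.imwrite("pics/w2.png",c["img"]);pickle.dump(c,open("w2.pkl","wb"))
for b in blobs(c["img"],"red",100):
    w=plane(c,b.reshape(-1,2),.147);r=cv2.minAreaRect((w[:,:2]*1000).astype(np.float32));print(cen(b).round(),cv2.contourArea(b),r,plane(c,[cen(b)],.147))
print(proj(c,[s["eef_pos"]-[0,0,.014],[s["eef_pos"][0],s["eef_pos"][1],.147]]))
```

```text
2.9 [ 0.47144192 -0.01663832  0.27042559] [-0.84124774 -0.70147465  0.41173762] -0.0014553540679887005
[321. 232.] 3481.5 ((474.402099609375, -15.104965209960938), (50.454833984375, 42.999568939208984), 46.40812683105469) [[ 0.47526657 -0.01523424  0.147     ]]
[[325.00901938 301.68794697]
 [323.68458117 236.00998332]]
```

View pics/w2.png

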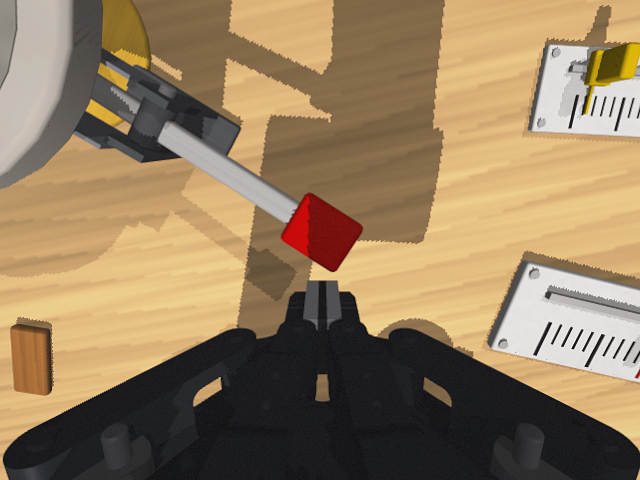

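The red pad is at (321,232) px, which puts it at (0.475,-0.015), 50x43 mm. The lever runs at 46° towards the wheel. The rib is at (30,360) px. I now move down over the pad.

>>> send_rows(
  plan=[
    [[-0.03, 0.25, 0], [0, 0, 0]],
    [[0, 0.25, 0], [0, 0, 0]],
    [[0, 0.25, 0], [0, 0, 0]],
    [[0, 0, 0], [0, 0, 0]],
    [[0, 0, 0], [0, 0, 0]],
  ],
)

```text
time: 3.45
eef_pos: [0.4752, -0.0193, 0.1803]
tcp_rot: [-0.071, -0.703, 0.703, 0.072]
contact_force: [1.0, 0.1, 0.9]
opening: 0.002
```

>>> send_rows(
  plan=[
    [[0, 0.017, 0], [0, 0, 0]],
    [[0, 0.017, 0], [0, 0, 0]],
    [[0, 0.017, 0], [0, 0, 0]],
    [[0, 0.017, 0], [0, 0, 0]],
    [[0, 0.017, 0], [0, 0, 0]],
    [[0, 0, 0], [0, 0, 0]],
  ],
)

```text
time: 4.05
eef_pos: [0.4748, -0.0179, 0.1696]
tcp_rot: [0.071, 0.704, -0.704, -0.071]
contact_force: [0.8, -0.1, -0.8]
opening: 0.004
```

>>> send_rows(
  plan=[
    [[0, 0.017, 0], [0, 0, 0]],
    [[0, 0.017, 0], [0, 0, 0]],
    [[0, 0.017, 0], [0, 0, 0]],
    [[0, 0.017, 0], [0, 0, 0]],
    [[0, 0, 0], [0, 0, 0]],
  ],
)

```text
time: 4.55
eef_pos: [0.475, -0.0181, 0.1618]
tcp_rot: [-0.071, -0.703, 0.704, 0.071]
contact_force: [0.4, 0.4, 1.1]
opening: 0.001
```

Run:
```python
from h import *
import pickle
s=get_state();print(s["time"],s["eef_pos"],s["contact_force"],s["wrist_torque"])
c=cam("wrist");cv2.imwrite("pics/w3.png",c["img"]);pickle.dump(c,open("w3.pkl","wb"))
for b in blobs(c["img"],"red",100):
    w=plane(c,b.reshape(-1,2),.147);r=cv2.minAreaRect((w[:,:2]*1000).astype(np.float32));print(cen(b).round(),cv2.contourArea(b),r)
```

```text
4.55 [ 0.47497389 -0.01808585  0.16183598] [0.35444997 0.40682828 1.11005093] [0.00500399 0.0649662  0.01305661]
[318. 279.] 4422.0 ((476.3787841796875, -16.850479125976562), (50.3282470703125, 41.668724060058594), 47.01704406738281)
```

>>> send_rows(
  plan=[
    [[0, 0.012, 0], [0, 0, 0]],
    [[0, 0.012, 0], [0, 0, 0]],
    [[0, 0.012, 0], [0, 0, 0]],
    [[0, 0.012, 0], [0, 0, 0]],
    [[0, 0.012, 0], [0, 0, 0]],
    [[0, 0.012, 0], [0, 0, 0]],
    [[0, 0.012, 0], [0, 0, 0]],
    [[0, 0.012, 0], [0, 0, 0]],
    [[0, 0, 0], [0, 0, 0]],
    [[0, 0, 0], [0, 0, 0]],
  ],
)

```text
time: 5.6
eef_pos: [0.4751, -0.0179, 0.1501]
tcp_rot: [0.071, 0.704, -0.703, -0.071]
contact_force: [-0.3, -1.9, 2.9]
opening: 0.004
```

>>> send_rows(
  plan=[
    [[0, 0.008, 0], [0, 0, 0]],
    [[0, 0.008, 0], [0, 0, 0]],
    [[0, 0.008, 0], [0, 0, 0]],
    [[0, 0.008, 0], [0, 0, 0]],
    [[0, 0, 0], [0, 0, 0]],
  ],
)

```text
time: 6.1
eef_pos: [0.4749, -0.018, 0.1463]
tcp_rot: [0.071, 0.704, -0.704, -0.071]
contact_force: [-0.3, -1.2, 3.0]
opening: 0.001
```

>>> send_rows(
  plan=[
    [[0, 0.0065, 0], [0, 0, 0]],
    [[0, 0.0065, 0], [0, 0, 0]],
    [[0, 0.0065, 0], [0, 0, 0]],
    [[0, 0.0065, 0], [0, 0, 0]],
    [[0, 0, 0], [0, 0, 0]],
  ],
)

```text
time: 6.6
eef_pos: [0.4749, -0.0179, 0.1431]
tcp_rot: [0.071, 0.704, -0.703, -0.071]
contact_force: [-0.3, -0.9, 2.6]
opening: 0.002
```

>>> send_rows(
  plan=[
    [[0, 0.0065, 0], [0, 0, 0]],
    [[0, 0.0065, 0], [0, 0, 0]],
    [[0, 0.0065, 0], [0, 0, 0]],
    [[0, 0, 0], [0, 0, 0]],
  ],
)

```text
time: 7.0
eef_pos: [0.4749, -0.018, 0.1408]
tcp_rot: [0.071, 0.704, -0.703, -0.071]
contact_force: [-0.2, -1.7, 2.8]
opening: -0.003
```

>>> send_rows(
  plan=[
    [[0, 0.0065, 0], [0, 0, 0]],
    [[0, 0.0065, 0], [0, 0, 0]],
    [[0, 0.0065, 0], [0, 0, 0]],
    [[0, 0, 0], [0, 0, 0]],
  ],
)

```text
time: 7.4
eef_pos: [0.4749, -0.018, 0.1385]
tcp_rot: [0.071, 0.704, -0.703, -0.071]
contact_force: [-1.1, -1.6, 3.1]
opening: 0.001
```

>>> send_rows(
  plan=[
    [[0, 0.0065, 0], [0, 0, 0]],
    [[0, 0.0065, 0], [0, 0, 0]],
    [[0, 0.0065, 0], [0, 0, 0]],
    [[0, 0, 0], [0, 0, 0]],
  ],
)

```text
time: 7.8
eef_pos: [0.4749, -0.0181, 0.137]
tcp_rot: [-0.071, -0.703, 0.704, 0.071]
contact_force: [-3.8, -1.9, 8.0]
opening: 0.001
```

>>> send_rows(
  plan=[
    [[0, 0.006, 0], [0, 0, 0]],
    [[0, 0, 0], [0, 0, 0]],
    [[0, 0, 0], [0, 0, 0]],
    [[0, 0, 0], [0, 0, 0]],
  ],
)

```text
time: 8.2
eef_pos: [0.4749, -0.0181, 0.1365]
tcp_rot: [-0.07, -0.703, 0.704, 0.071]
contact_force: [-5.1, -1.7, 9.0]
opening: 0.001
```

Run:
```python
from h import *
f=[]
for i in range(4):
    f.append(get_state()["contact_force"]); cam("wrist")
s=get_state();print(np.mean(f,0),s["eef_pos"],s["time"])
```

```text
[-4.72923319 -1.85492315  8.85123714] [ 0.47492676 -0.01807989  0.13652765] 8.4
```

>>> send_rows(
  plan=[
    [[0, 0.006, 0], [0, 0, 0]],
    [[0, 0, 0], [0, 0, 0]],
    [[0, 0, 0], [0, 0, 0]],
    [[0, 0, 0], [0, 0, 0]],
  ],
)

```text
time: 8.8
eef_pos: [0.4749, -0.0181, 0.1361]
tcp_rot: [-0.07, -0.703, 0.704, 0.071]
contact_force: [-5.5, -1.6, 9.9]
opening: -0.001
```

Run:
```python
from h import *
from scipy.optimize import brentq
s=get_state();zt=s["eef_pos"][2]-.014;print(s["eef_pos"],s["contact_force"])
p0=np.arcsin(37/160)
for r0 in(.150,.154,.158):
  for w in(0,.011,.015):
    zs=lambda th:max(.11+.16*np.sin(p0-th)+(r0+k-.16*np.cos(p0-th))*np.tan(np.radians(10)-th) for k in(-w,0,w))
    print(r0,w,round(160*brentq(lambda t:zs(t)-zt,0,.45),2),round(zs(0),4))
```

```text
[ 0.47491356 -0.01810347  0.1361045 ] [-5.5008198  -1.63448383  9.90943167]
0.15 0 25.05 0.146
0.15 0.011 25.25 0.1479
0.15 0.015 25.31 0.1486
0.154 0 25.12 0.1467
0.154 0.011 25.31 0.1486
0.154 0.015 25.37 0.1494
0.158 0 25.2 0.1474
0.158 0.011 25.37 0.1494
0.158 0.015 25.43 0.1501
```

>>> send_rows(
  plan=[
    [[0, -0.05, 0], [0, 0, 0]],
    [[0, -0.2, 0], [0, 0, 0]],
    [[0, -0.3, 0], [0, 0, 0]],
    [[0, -0.3, 0], [0, 0, 0]],
    [[0, -0.25, 0], [0, 0, 0]],
    [[0, 0, 0], [0, 0, 0]],
    [[0, 0, 0], [0, 0, 0]],
    [[0, 0, 0], [0, 0, 0]],
  ],
)

```text
time: 9.6
eef_pos: [0.4742, -0.0175, 0.2649]
tcp_rot: [0.07, 0.704, -0.703, -0.072]
contact_force: [-0.0, -0.3, -0.4]
opening: 0.002
```

Run:
```python
from h import *
import pickle
s=get_state();print(s["time"],s["eef_pos"],s["contact_force"])
c=cam("wrist");cv2.imwrite("pics/w4.png",c["img"]);pickle.dump(c,open("w4.pkl","wb"))
for b in blobs(c["img"],"red",100):
  print(cen(b))
  for z in(.147,.123,.115):
    w=plane(c,b.reshape(-1,2),z);r=cv2.minAreaRect((w[:,:2]*1000).astype(np.float32));print(z,r,plane(c,[cen(b)],z))
M=np.array([.4941,-.3942]);yv=np.array([.0221,.0976])/np.hypot(.0221,.0976);print(yv)
```

```text
9.6 [ 0.47420559 -0.01753756  0.26489038] [-0.00648797 -0.28155949 -0.36077534]
[323.82189929 230.12464797]
0.147 ((479.1197814941406, -18.606138229370117), (45.55454635620117, 38.08175277709961), 46.96088790893555) [[ 0.47970964 -0.01855282  0.147     ]]
0.123 ((472.78033447265625, -17.44647216796875), (50.01760482788086, 41.812660217285156), 46.96088790893555) [[ 0.473428   -0.01738794  0.123     ]]
0.115 ((470.66717529296875, -17.05987548828125), (51.505313873291016, 43.05631637573242), 46.96086883544922) [[ 0.47133412 -0.01699965  0.115     ]]
[0.22084359 0.97530924]
```

>>> send_rows(
  plan=[
    [[0, 0, 0.35], [0, 0, 0]],
    [[0, 0, 0.35], [0, 0, 0]],
    [[0, 0, 0], [0, 0, 0]],
    [[0, 0, 0], [0, 0, 0]],
  ],
  gripper=0.4,
)

```text
time: 10.05
eef_pos: [0.4576, -0.1006, 0.2654]
tcp_rot: [0.071, 0.704, -0.703, -0.073]
contact_force: [0.5, 0.4, -0.6]
opening: 0.601
```

Run:
```python
from h import *
import pickle
s=get_state();print(s["time"],s["eef_pos"],s["opening"])
c=cam("wrist");cv2.imwrite("pics/w5.png",c["img"]);pickle.dump(c,open("w5.pkl","wb"))
c4=pickle.load(open("w4.pkl","rb"))
def box(c):
    b=max(blobs(c["img"],"red",300),key=cv2.contourArea);r=cv2.boxPoints(cv2.minAreaRect(b));i=np.argsort(r[:,1]);return cen(b),r[i]
(a,A),(b,B)=box(c4),box(c)
print(A.round(),B.round());print(tri(c4,a,c,b))
for p,q in zip(A,B): print(tri(c4,p,c,q))
sc=cam("scene");bb=[cen(k) for k in blobs(sc["img"],"red",80)];print(bb)
for k in bb:
  if abs(k[0]-360)<20: print(tri(c4,a,sc,k),tri(c,b,sc,k))
goto([.552,-.314,.15],[.221,.975])
```

```text
10.05 [ 0.45761528 -0.10059554  0.26537833] 0.6014791538069651
[[311. 193.]
 [364. 225.]
 [285. 236.]
 [338. 268.]] [[205. 194.]
 [260. 225.]
 [181. 237.]
 [236. 267.]]
(array([ 0.47252867, -0.01722099,  0.11960828]), np.float64(1.616704549605365e-05))
(array([ 0.50413651, -0.01297778,  0.11813266]), np.float64(0.00030314588909926724))
(array([ 0.47096966, -0.04987049,  0.11997874]), np.float64(0.0003261242935375684))
(array([0.4745106 , 0.01495493, 0.12195768]), np.float64(0.00016081979820774592))
(array([ 0.44007146, -0.02222636,  0.12398914]), np.float64(0.000824581299813702))
[]
shift total [-1.125  0.962  1.596] len mm 261 turn total [0.0002 0.0036 0.0003] rows>= 5.2
```

The triangulated pad height is 0.120 m and the fingertip height implies 0.123 m. That puts the travel at about 24–27 mm, so 25 mm is the target. Moving to the marker.

>>> send_rows(
  plan=[
    [[-0.19, 0, 0.27], [0, 0, 0]],
    [[-0.19, 0, 0.27], [0, 0, 0]],
    [[-0.19, 0.1, 0.26], [0, 0, 0]],
    [[-0.19, 0.2, 0.26], [0, 0, 0]],
    [[-0.19, 0.25, 0.26], [0, 0, 0]],
    [[-0.18, 0.25, 0.26], [0, 0.0036, 0]],
    [[0, 0, 0], [0, 0, 0]],
    [[0, 0, 0], [0, 0, 0]],
    [[0, 0, 0], [0, 0, 0]],
  ],
)

```text
time: 11.05
eef_pos: [0.5541, -0.3119, 0.1722]
tcp_rot: [-0.079, -0.703, 0.703, 0.078]
contact_force: [0.9, 0.1, -0.3]
opening: 0.597
```

Run:
```python
from h import *
import pickle
s=get_state();print(s["time"],s["eef_pos"],s["opening"])
c=cam("wrist");cv2.imwrite("pics/w6.png",c["img"]);pickle.dump(c,open("w6.pkl","wb"))
for b in blobs(c["img"],"yellow",80):print("y",cen(b),cv2.minAreaRect(b),plane(c,[cen(b)],.042))
for b in blobs(c["img"],"red",20):print("r",cen(b),plane(c,[cen(b)],.01))
print(proj(c,[s["eef_pos"]]))
```

```text
11.05 [ 0.55411157 -0.31189156  0.17218503] 0.5973983410575269
y [328.68647756 230.77802792] ((329.0, 239.5), (63.0, 26.0), 90.0) [[ 0.55556702 -0.31616612  0.042     ]]
r [427.28125 269.59375] [[ 0.49259021 -0.39341324  0.01      ]]
[[325.3548679  317.05046396]]
```

View pics/w6.png

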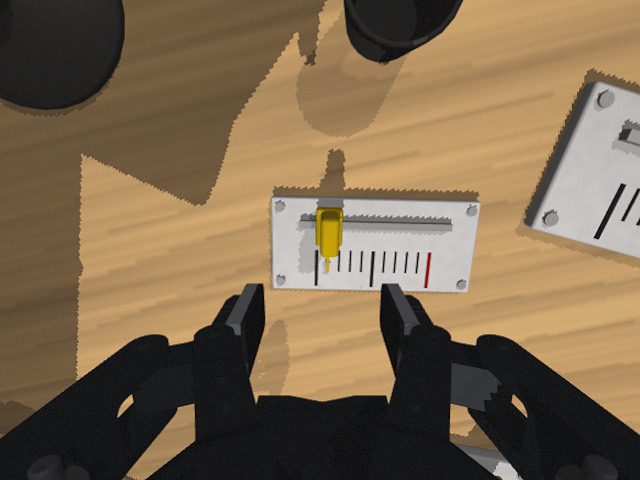

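The wrist view shows the marker at (329,235), its pointer at (328,265), the 0 tick at x=429 and the 100 tick at x=316, so it reads about 90 mm. The cup at (400,20) is clear of the fingers.

Run:
```python
from h import *
import pickle
c1=pickle.load(open("w1.pkl","rb"));c=pickle.load(open("w6.pkl","rb"))
g=lambda c:cen(max(blobs(c["img"],"yellow",80),key=cv2.contourArea))
print(tri(c1,g(c1),c,g(c)))
goto([.553,-.316,.046],[.221,.975])
```

```text
(array([ 0.55254297, -0.3162098 ,  0.029835  ]), np.float64(0.0007435076499566377))
shift total [0.006 1.059 0.033] len mm 127 turn total [-0.0002  0.0002 -0.0005] rows>= 2.5
```

>>> send_rows(
  plan=[
    [[0, 0.3, 0.03], [0, 0, 0]],
    [[0, 0.3, 0], [0, 0, 0]],
    [[0, 0.25, 0], [0, 0, 0]],
    [[0, 0.15, 0], [0, 0, 0]],
    [[0, 0.05, 0], [0, 0, 0]],
    [[0, 0, 0], [0, 0, 0]],
    [[0, 0, 0], [0, 0, 0]],
  ],
)

```text
time: 11.8
eef_pos: [0.5538, -0.3174, 0.0472]
tcp_rot: [-0.08, -0.702, 0.703, 0.078]
contact_force: [-0.1, -0.5, -0.1]
opening: 0.597
```

>>> send_rows(
  plan=[
    [[0, 0, 0], [0, 0, 0]],
    [[0, 0, 0], [0, 0, 0]],
    [[0, 0, 0], [0, 0, 0]],
    [[0, 0, 0], [0, 0, 0]],
    [[0, 0, 0], [0, 0, 0]],
    [[0, 0, 0], [0, 0, 0]],
    [[0, 0, 0], [0, 0, 0]],
    [[0, 0, 0], [0, 0, 0]],
  ],
  gripper=1,
  grip_force=25,
)

```text
time: 12.6
eef_pos: [0.5531, -0.3171, 0.0461]
tcp_rot: [-0.08, -0.702, 0.703, 0.079]
contact_force: [-0.9, 0.5, 5.5]
opening: 0.159
```

Run:
```python
from h import *
s=get_state();e=s["eef_pos"];print(s["time"],e,s["opening"],s["contact_force"])
yv=np.array([.221,.975]);yv/=np.linalg.norm(yv)
for z in([.4941,-.3942],[.4926,-.3934],[.513,-.399]):print("reading",(e[:2]-z)@yv)
c=cam("wrist");cv2.imwrite("pics/w7.png",c["img"])
```

```text
12.6 [ 0.5531109  -0.31711546  0.04605786] 0.15947866042358655 [-0.86635978  0.53240915  5.48983533]
reading 0.08822239320263194
reading 0.08777377340515095
reading 0.08872562758415416
```

View pics/w7.png

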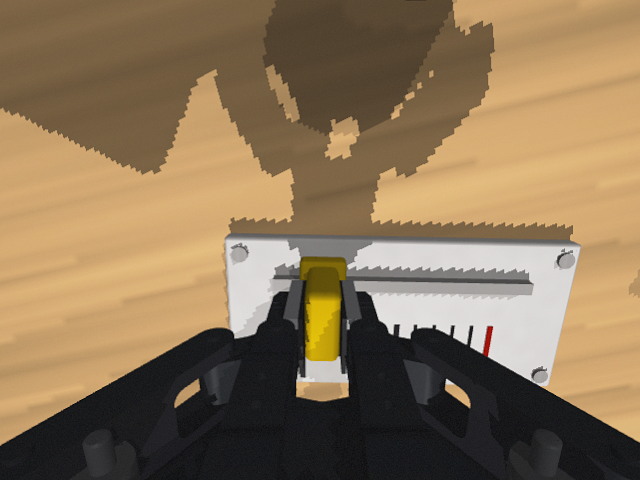

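The fin is gripped (13.5 mm opening) at a reading of about 88.5 mm. Next is a slide of 63.5 mm towards zero.

>>> send_rows(
  plan=[
    [[0, -0.01, 0.033], [0, 0, 0]],
    [[0, 0, 0.066], [0, 0, 0]],
    [[0, 0, 0.066], [0, 0, 0]],
    [[0, 0, 0.066], [0, 0, 0]],
    [[0, 0, 0.066], [0, 0, 0]],
    [[0, 0, 0.066], [0, 0, 0]],
    [[0, 0, 0.066], [0, 0, 0]],
    [[0, 0, 0.066], [0, 0, 0]],
    [[0, 0, 0.034], [0, 0, 0]],
    [[0, 0, 0], [0, 0, 0]],
    [[0, 0, 0], [0, 0, 0]],
  ],
)

```text
time: 13.75
eef_pos: [0.5376, -0.3793, 0.046]
tcp_rot: [-0.078, -0.702, 0.703, 0.079]
contact_force: [-4.4, 0.2, 4.9]
opening: 0.162
```

>>> send_rows(
  plan=[
    [[0, 0, 0], [0, 0, 0]],
    [[0, 0, 0], [0, 0, 0]],
    [[0, 0, 0], [0, 0, 0]],
    [[0, 0, 0], [0, 0, 0]],
    [[0, 0, 0], [0, 0, 0]],
  ],
  gripper=0.4,
)

```text
time: 14.25
eef_pos: [0.5386, -0.3783, 0.0459]
tcp_rot: [0.079, 0.703, -0.703, -0.079]
contact_force: [0.0, -0.9, -0.3]
opening: 0.601
```

>>> send_rows(
  plan=[
    [[0, -0.1, 0], [0, 0, 0]],
    [[0, -0.3, 0], [0, 0, 0]],
    [[0, -0.3, 0], [0, 0, 0]],
    [[0, -0.3, 0], [0, 0, 0]],
    [[0, -0.2, 0], [0, 0, 0]],
    [[0, 0, 0], [0, 0, 0]],
    [[0, 0, 0], [0, 0, 0]],
  ],
)

```text
time: 14.95
eef_pos: [0.5386, -0.3787, 0.1912]
tcp_rot: [-0.079, -0.702, 0.703, 0.078]
contact_force: [-0.0, -0.2, -1.2]
opening: 0.598
```

Run:
```python
from h import *
s=get_state();print(s["time"],s["eef_pos"],s["opening"])
c=cam("wrist")
for b in blobs(c["img"],"yellow",80):print("y",cen(b),plane(c,[cen(b)],.03))
for b in blobs(c["img"],"red",20):print("r",cen(b),plane(c,[cen(b)],.01))
cv2.imwrite("pics/w8.png",cv2.resize(c["img"][140:320,180:500],None,fx=2.5,fy=2.5,interpolation=cv2.INTER_CUBIC))
```

```text
14.95 [ 0.53864768 -0.37871729  0.19120717] 0.5983945128930412
y [322.39668255 226.61637551] [[ 0.53679457 -0.37742413  0.03      ]]
r [349.08695652 261.80434783] [[ 0.49273481 -0.39341894  0.01      ]]
```

View pics/w8.png

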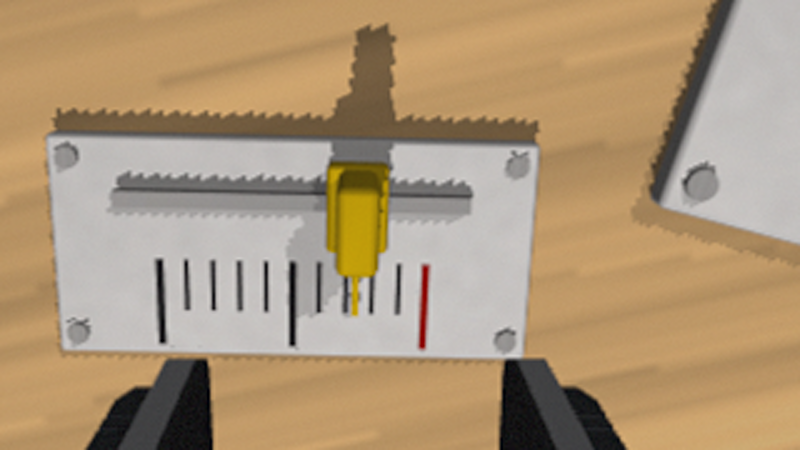

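The crop shows the pointer at x=355, between the red 0 tick (424) and the 100 tick (161), so the marker reads about 26 mm. The jaws are clear of it. One last lever check from the fixed cameras, then hand-in.

Run:
```python
from h import *
s,d=cam("scene"),cam("side")
P=[]
for c in(s,d):
    h=cv2.cvtColor(c["img"],cv2.COLOR_BGR2HSV);m=(((h[...,0]<8)|(h[...,0]>172))&(h[...,1]>170)&(h[...,2]>60)).astype(np.uint8);m[:220]=0;m[300:]=0;m[:,:290]=0;m[:,400:]=0
    b=cv2.findContours(m,0,1)[0]
    if b: b=max(b,key=cv2.contourArea);print(cen(b),cv2.contourArea(b));P.append(cen(b))
if len(P)==2:print(tri(s,P[0],d,P[1]))
print(get_state()["time"],get_state()["contact_force"]);sign_off()
```

```text
[359.0457934  264.88711395] 156.5
[319.86813187 261.95604396] 91.0
(array([ 0.47028473, -0.01805045,  0.11698982]), np.float64(0.0026976325297027003))
15.1 [-0.23235223  0.34835284 -0.62351169]
the job is handed in; nothing more can be done
```

I pressed the red pad until its resistance rose from about 3 N to about 10 N, which is the brake biting, then stopped and lifted off. I then slid the yellow marker on the 85 x 180 mm scale down from about 89 mm and released it at about 26 mm. The job was handed in at about 15 s, with the gripper clear of everything.

**Pad travel:** the checks agree to about 3 mm, inside the 5 mm tolerance.

| Check | Pad travel left |
|---|---|
| Fingertip height at the press, 25.3 mm less 1 mm spring-back | about 24.3 mm |
| Wrist camera, two views, pad height 0.120 m | about 27.5 mm |
| Scene and side cameras, pad dropped from 0.141 to 0.117 m | about 24 mm |

**Marker:** the last picture shows the pointer at about 26 mm. I aimed for 25 mm because it suits both the lower and the higher travel estimates.

**Not checked:** I never measured the brake's internal force. That it was still biting after I let go rests on the push of about 10 N and the pad staying down in the later pictures. I did not re-measure the pottery and the rib at the end, but no reading showed contact with them.

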